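# Load a sensor probe into the leaning calibration vial and lock it

## Task

Take the sensor probe out of its upright stand, push its thin rod fully down into the leaning vial of the calibration station until its flange sits flat on the white collar, then slide the steel fork fully across over the flange so that the probe is locked in. Leave the bottle, beaker and gauge where they are, and let go of everything at the end.

Things in the scene. Friction and masses are not known exactly. Their poses are not given: they have to be found in the camera images.
- probe: Loose sensor probe, 150 mm, 60 g: steel rod 8 mm thick with round tip (z -80 to 0 mm), grey round flange 40 mm wide (z 0 to 8), round black handle 20 mm thick (z 8 to 70). Origin: centre of the flange's underside; z along the handle. At the start it stands upright in the stand, flange on the stand's top.
- stand: Fixed grey block 76 x 76 mm, 92 mm high, with one vertical hole 14 mm wide and 86 mm deep in the middle of its top, which holds the probe at the start. Origin: centre of its underside.
- station: Fixed calibration station: a low instrument 210 mm (x) by 260 mm (y) and 45 mm high, white with a black top plate, carrying the leaning vial and the sliding fork. Origin: centre of its underside; -x is its front, roughly towards the robot; z up.
- well: Leaning vial on the station. Origin: centre of its mouth, on the face of the white 56 mm square collar, 130 mm above the bench; z points out along the vial's axis, 30 degrees from vertical towards the station's front; y is the station's y. Bore 13 mm, 85 mm deep, 3 mm chamfer; the flange stops on the collar. A ledge, level with the collar, runs out to y = 182 mm.
- fork (a joint): Travel (m) of the steel locking fork along the well's -y: 0 = open, 0.075 = fully across, at its end stop. Slides at about 2 N and stays where left. Two prongs, slot 28 mm wide, run 11 to 17 mm above the collar face: just over the seated flange, with the handle in the slot.
- fork_tab (a point): Centre of the top edge of the fork's upstanding black push tab, which is 44 mm wide along the well's x, 12 mm thick along its y (the slide) and stands 36 mm above the fork plate along its z. In the well's frame it is at x 0, y 150 mm minus the travel, z 53 mm.
- bottle: Bystander: amber glass bottle, 64 mm in diameter, 130 mm high. Origin: centre of its underside.
- beaker: Bystander: open glass beaker, 72 mm in diameter, 95 mm high. Origin: centre of its underside.
- gauge: Bystander: round dial gauge on a 70 mm foot, 108 mm high. Origin: centre of its underside.
Mind the look-alikes: they are no part of the job. What is shaped like the probe but purple or yellow is not meant.

How it is judged (in metres and radians):
On the way:
1. the probe sits fully down in the leaning vial (distance between probe and well below 0.006 m and angle between the z axis of probe and the z axis of well, either way round below 0.1 rad), for 0.2 s.
At the end, for the whole second after the job is handed in: The probe is in the vial, the centre of its flange's underside within 6 mm of the centre of the mouth and its axis within 0.1 rad of the vial's, at rest, and the fork has travelled at least 70 of its 75 mm over the flange (all of step 1 and value of joint fork above 0.07 m and linear speed of probe below 0.02 m/s); the robot touches nothing.
It fails at once if the bottle, beaker or gauge is shifted by more than 30 mm (distance of any of bottle, beaker, gauge from where it was at the start of the episode above 0.03 m).
It also fails if it takes over 56 s, if anything falls off the work surface, if the arm or the gripper's body presses on something with over 40 N, if the wrist force passes 120 N, or if a joint passes its speed limit or range.

## Robot

A 6-joint arm with a two-finger parallel gripper is mounted at the origin on the work surface. World frame = base frame: x ahead of the robot, y to its left, z up, the work surface at z = 0. Lengths are in m, angles in degrees, forces in N, time in s.
With the tool pointing down it reaches from about 0.375 to 0.9 m from the base axis. Payload 3.1 kg.
Tool frame: the origin (TCP) lies on the centre line of the jaws, within the pads' length; the fingertips stand 19 mm ahead of it and the grasp point (between the pads) is the TCP (tips_ahead is the distance from the TCP to the fingertips, in m); z points along the fingers, y is the line along which they close (so a half turn about z gives the same grasp; the last joint's range is limited). The gripper opens to 87 mm and grips with 3 to 60 N. Pads are 19 mm wide; open, the fingers measure 117 mm over their backs; the gripper's body (75 mm by 190 mm) begins 51 mm behind the grasp point.
Start: joints at [59.903, 30.224, 82.088, -0, 67.689, -10.227], TCP at [0.212, 0.588, 0.242] pointing down, gripper open.
Joint ranges: [-176.69, 176.69], [-43.24, 126.21], [12.49, 139.97], [-82, 262], [0, 151.66], [-163.58, 163.58]. Speed limits (degrees/s): [159.86, 159.86, 180, 180, 180, 180].

## Interface

Orientations are given as a 3x3 rotation matrix whose columns are the frame's x, y, z axes.
In Python, from rig import read_state, capture, hand_in, trace, landmark_of, tips_ahead gives the robot as it stands.
- The arm moves only by the shell command python3 -m jog 'ROWS'. ROWS is JSON, a list of rows, each an object of numbers: "tx", "ty", "tz": the shift along the tool's x, y, z in cm; "roll": the turn about the tool's z in rad; "jaw": the opening, from 0 (shut) to 1 (fully open). A call has 1 to 8 rows; each row shifts and turns the commanded pose from where the row before left it, along the tool's axes as they then stand; what a row does not reach is not made up. A row lasts 1/10 s, in which the tool goes at most 50 mm and 8.59 degrees, less where a joint would pass 70% of its speed; a pose out of reach is approached as far as the arm can. A call with a gripper value outside its range is refused whole. The fingers move at their own pace and stop on an object; the grip force is fixed at half the most. Time passes only in rows, so rows that do not move let the fingers close. It gives the time, the measured TCP pose, the force, the opening and the grip force at its end, in the units of the state.
- read_state(): the state, without advancing time (a new reading comes with each control period).
- capture(name): name is "side" or "top" or "wrist"; returns a dict with "img" (480x640x3 uint8, red, green, blue), "vertical_fov" (degrees; the focal length in pixels is half the picture's height over the tangent of half this angle, whatever the lens; pixels are square), "cx", "cy" (the principal point, pixels), "cam_to_world" (4x4, takes a point from camera to world coordinates); the wrist camera has in their place "tool_from_camera" (4x4, takes a point from camera to tool coordinates, whose origin is the TCP and whose axes are the flange's). Camera axes: x right, y up, looking along -z (the intrinsics and any distortion apply to the point x, -y, -z); pixel columns grow to the right and rows downward; lengths in m; the calibration is good to about 2 mm. A picture is of the moment at which its call begins: read the wrist's pose just before it. There is no depth.
- hand_in(): hands the job in; it is judged then, once.
Trained networks look in the newest picture that a camera, given by its name, has taken for a name from the list of things; names that differ only in an ending like _2 or _b are one class to them, and where a whole thing is asked for, a point or a joint stands for the part that bears it (a point fixed in the world has none). Each returns a list of dicts, best first, with "p" (0 to 1); they miss things now and then, are a little off and sometimes report something else, mostly with a low value. They report only what shows in the picture. A call takes as long as a camera call. They do not tell look-alikes from the thing itself.
- trace(camera, thing): "pixels" (480x640 bool, what is visible of it) and "bbox" ([left, top, width, height] in pixels, round what is visible of it).
- landmark_of(camera, thing): "point" ([row, column] in pixels: a listed point, or the origin of a listed thing).
The state is a dict: "time_s": time; "joint_positions": joint angles; "qvel": joint speeds; "tau": joint torques, N m; "position": TCP position; "tcp_rot": TCP orientation; "force": force on the tool from outside, world axes, zero at the start; "moment": the same for the moment, N m; "opening": opening from 0.0 (shut) to 1.0 (fully open); "grasp_force": force on a finger pad.
Only numpy, scipy, OpenCV 4.12 (cv2) and the standard library are available. Lean on these libraries where they do the work, as an engineer would, in place of code of your own. Each camera call takes 0.05 s, during which the arm holds its last target. There are 200 camera calls.

## Working session

There is one attempt and no reset: what is moved stays moved. The work goes in short steps, Python scripts to look and compute and a shell command to move; the robot and the scene stay as the last step left them, time stands still between calls to the robot, and variables do not carry over. Pictures are saved under pics/ and viewed, at most 10 in all, crops included, and the job is handed in when it is done.

```bash
mkdir -p pics; ls; cat > h.py <<'E'
import numpy as np, cv2
from rig import *
def ray(c,rc,st=None):
    f=240/np.tan(np.radians(c["vertical_fov"]/2))
    T=np.array(c["cam_to_world"]) if "cam_to_world" in c else W(st)@np.array(c["tool_from_camera"])
    d=np.array([(rc[1]-c["cx"])/f,-(rc[0]-c["cy"])/f,-1.])
    d=T[:3,:3]@d
    return T[:3,3],d/np.linalg.norm(d)
def W(st):
    M=np.eye(4);M[:3,:3]=st["tcp_rot"];M[:3,3]=st["position"];return M
def proj(c,p,st=None):
    f=240/np.tan(np.radians(c["vertical_fov"]/2))
    T=np.array(c["cam_to_world"]) if "cam_to_world" in c else W(st)@np.array(c["tool_from_camera"])
    q=np.linalg.inv(T)@np.append(p,1)
    return np.array([c["cy"]-f*q[1]/-q[2], c["cx"]+f*q[0]/-q[2]])
def atz(r,z):
    o,d=r; return o+d*(z-o[2])/d[2]
def tri(rs):
    A=np.zeros((3,3));b=np.zeros(3)
    for o,d in rs:
        P=np.eye(3)-np.outer(d,d);A+=P;b+=P@o
    p=np.linalg.solve(A,b)
    return p,[np.linalg.norm((np.eye(3)-np.outer(d,d))@(p-o)) for o,d in rs]
E
cat > s1.py <<'E'
from h import *
st=read_state(); print({k:np.round(v,3).tolist() for k,v in st.items()})
ims=[]
for n in ["side","top","wrist"]:
    c=capture(n); ims.append(c["img"]); cv2.imwrite(f"pics/{n}1.png",c["img"][:,:,::-1])
    print(n,{k:np.round(v,3).tolist() for k,v in c.items() if k!="img"})
    for t in ["probe","stand","station","well","fork_tab","bottle","beaker","gauge"]:
        print(t,[(np.round(d["point"]).tolist(),round(d["p"],2), np.round(atz(ray(c,d["point"],st),{"probe":.092,"well":.13,"fork_tab":.18}.get(t,0)),3).tolist()) for d in landmark_of(n,t)[:4]])
E
python3 s1.py
```

```text
pics
{'time_s': 0.0, 'joint_positions': [59.903, 30.277, 82.155, 0.0, 67.688, -10.228], 'qvel': [-0.032, 0.069, 0.042, -0.057, 0.038, 0.058], 'tau': [0.0, -44.005, -17.659, 0.063, 0.058, -0.0], 'position': [0.212, 0.587, 0.241], 'tcp_rot': [[-0.94, 0.34, -0.001], [0.34, 0.94, -0.002], [0.0, -0.002, -1.0]], 'force': [0.114, -0.25, 0.85], 'moment': [-0.004, -0.005, -0.026], 'grasp_force': 0.0, 'opening': 0.999}
side {'vertical_fov': 45.554, 'cx': 322.234, 'cy': 236.337, 'cam_to_world': [[0.951, 0.189, -0.247, 0.244], [-0.31, 0.617, -0.723, -0.838], [0.015, 0.764, 0.645, 0.821], [0.0, 0.0, 0.0, 1.0]]}
probe [([434.0, 353.0], 0.92, [0.431, -0.441, 0.092]), ([328.0, 349.0], 0.71, [0.491, -0.256, 0.092]), ([369.0, 350.0], 0.6, [0.464, -0.336, 0.092])]
stand [([405.0, 348.0], 0.61, [0.465, -0.339, 0.0])]
station []
well [([240.0, 337.0], 0.77, [0.53, -0.081, 0.13])]
fork_tab [([185.0, 322.0], 0.86, [0.537, 0.031, 0.18])]
bottle [([191.0, 257.0], 0.88, [0.458, 0.296, 0.0])]
beaker [([387.0, 430.0], 0.78, [0.61, -0.349, 0.0])]
gauge [([165.0, 314.0], 0.95, [0.627, 0.367, 0.0])]
top {'vertical
[... 313 characters left out ...]
, 0.092])]
stand [([272.0, 448.0], 0.71, [0.467, -0.328, 0.0]), ([199.0, 144.0], 0.52, [0.621, 0.362, 0.0])]
station [([227.0, 320.0], 0.57, [0.564, -0.038, 0.0])]
well [([239.0, 344.0], 0.69, [0.529, -0.085, 0.13])]
fork_tab [([231.0, 277.0], 0.75, [0.539, 0.048, 0.18])]
bottle [([271.0, 171.0], 0.87, [0.459, 0.296, 0.0])]
beaker [([208.0, 462.0], 0.89, [0.613, -0.359, 0.0])]
gauge [([200.0, 144.0], 0.86, [0.617, 0.361, 0.0])]
wrist {'vertical_fov': 68.461, 'cx': 315.614, 'cy': 242.908, 'tool_from_camera': [[-0.001, 0.955, 0.296, 0.082], [1.0, 0.001, 0.0, 0.0], [-0.0, 0.296, -0.955, -0.143], [0.0, 0.0, 0.0, 1.0]]}
probe []
stand []
station []
well []
fork_tab []
bottle []
beaker []
gauge []
```

View pics/side1.png

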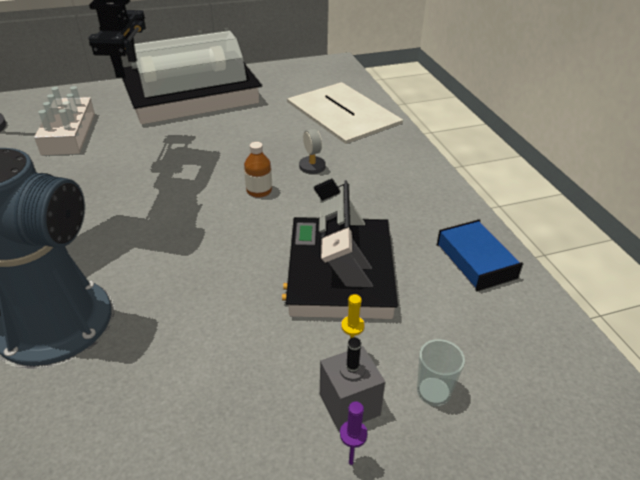

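View pics/top1.png

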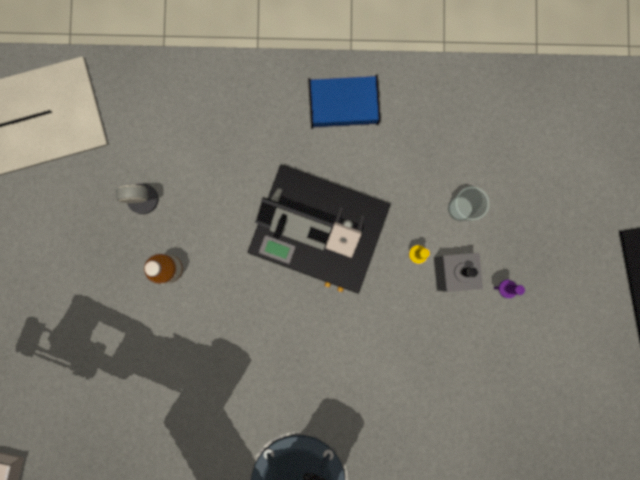

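The side view shows the real black-handled probe in the grey stand at about (353,355), with yellow in front at (353,310), purple behind at (353,420), the collar at (337,243) and a black fork tab near (327,189). The top view shows the stand at (460,272), the collar at (345,239) and the station turned by about -20°. I'll triangulate and zoom in on the station.

```bash
cat > s2.py <<'E'
from h import *
C={n:capture(n) for n in ["side","top"]}
for t,i,j in [("probe(black)",2,2),("well",0,0),("fork_tab",0,0)]:
    L=[landmark_of(n,t.split("(")[0]) for n in C]
    if i==2:
        pick=[min(l,key=lambda d:np.hypot(*(np.array(d["point"])-q))) for l,q in zip(L,[(369,350),(271,465)])]
    else: pick=[l[0] for l in L]
    p,e=tri([ray(C[n],d["point"]) for n,d in zip(C,pick)]); print(t,p.round(4),np.round(e,4),[np.round(d["point"],1).tolist() for d in pick])
print("tab alt",tri([ray(C["side"],(189,327)),ray(C["top"],(212,265))]))
# station plate in top
g=C["top"]["img"].astype(int); m=((g.max(2)<45)).astype(np.uint8); m[:150]=0;m[310:]=0;m[:,:235]=0;m[:,400:]=0
cn=max(cv2.findContours(m,0,2)[0],key=cv2.contourArea); r=cv2.minAreaRect(cn); b=cv2.boxPoints(r)
P=np.array([atz(ray(C["top"],(v,u)),.045) for u,v in b]); print("plate",P.round(3).tolist(),[np.linalg.norm(P[k]-P[k-1]).round(3) for k in range(4)])
a=cv2.resize(C["top"]["img"][150:310,235:405],None,fx=2.35,fy=2.35,interpolation=2); s=cv2.resize(C["side"]["img"][170:330,270:410],None,fx=2.35,fy=2.35,interpolation=2)
cv2.imwrite("pics/z.png",np.hstack([a,s])[:,:,::-1])
E
python3 s2.py
```

```text
probe(black) [ 0.4629 -0.3364  0.0878] [0.0023 0.0023] [[371.4, 347.5], [273.3, 462.9]]
well [ 0.5302 -0.0795  0.1251] [0.0001 0.0001] [[241.9, 336.5], [238.9, 341.5]]
fork_tab [0.542  0.0498 0.1699] [0.0001 0.0001] [[183.1, 321.4], [230.1, 276.4]]
tab alt (array([0.57315656, 0.07857916, 0.13030971]), [np.float64(0.008447710527553446), np.float64(0.008447710527553633)])
plate [[0.579, 0.092, 0.045], [0.698, 0.051, 0.045], [0.613, -0.187, 0.045], [0.495, -0.144, 0.045]] [np.float64(0.251), np.float64(0.126), np.float64(0.253), np.float64(0.126)]
```

View pics/z.png

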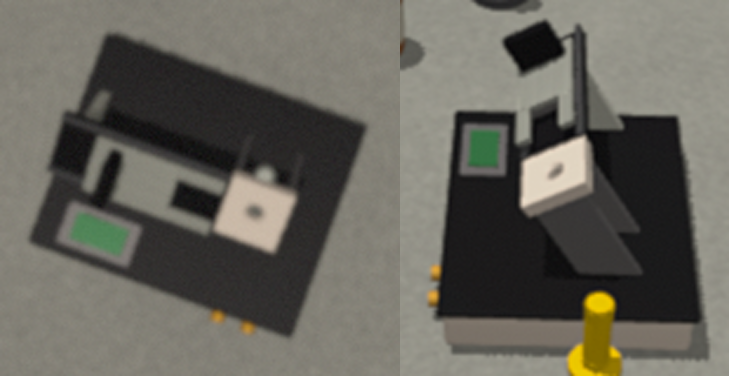

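The zoom shows the collar with its hole at top pixel (343.5,240) and side pixel (336.4,243). The tab is a leaning black bar at top pixel (280,226) and side pixel (325,187). The plate corners are clear too, so I'll check the yaw and the mouth against them.

```bash
cat > s3.py <<'E'
from h import *
C={n:capture(n) for n in ["side","top"]}
P=np.array([atz(ray(C["top"],(v/2.35+150,u/2.35+235)),.045) for u,v in [(107,33),(367,125),(293,335),(30,240)]])
print(P.round(3).tolist(),[np.linalg.norm(P[k]-P[k-1]).round(3) for k in range(4)])
S=np.array([atz(ray(C["side"],(v/2.35+170,(u-400)/2.35+270)),.045) for u,v in [(456,112),(677,116),(700,320),(438,318)]])
print(S.round(3).tolist(),[np.linalg.norm(S[k]-S[k-1]).round(3) for k in range(4)])
for Q in (P,S):
    y=(Q[0]-Q[1]+Q[3]-Q[2]); print("yaw",np.degrees(np.arctan2(-y[0],y[1])).round(1),"centre",Q.mean(0).round(4))
print("hole",tri([ray(C["side"],(243.2,336.4)),ray(C["top"],(240.2,343.5))]))
print("tabtop",tri([ray(C["side"],(182.8,323.6)),ray(C["top"],(228,279))]))
print("handle top", [atz(ray(C[n],q),.162).round(4) for n,q in [("side",(342,354)),("top",(271,472))]])
for n in C:
    for d in trace(n,"probe"): print(n,d["bbox"],round(d["p"],2))
    for d in trace(n,"stand"): print(n,"stand",d["bbox"],round(d["p"],2))
    cv2.imwrite(f"pics/p_{n}.png",cv2.resize(C[n]["img"][(325 if n=="side" else 240):][:100,(300 if n=="side" else 410):][:,:100],None,fx=4,fy=4,interpolation=2)[:,:,::-1])
cv2.imwrite("pics/pp.png",np.hstack([cv2.imread("pics/p_side.png"),cv2.imread("pics/p_top.png")]))
E
python3 s3.py
```

```text
[[0.697, 0.053, 0.045], [0.616, -0.192, 0.045], [0.42, -0.125, 0.045], [0.503, 0.119, 0.045]] [np.float64(0.206), np.float64(0.257), np.float64(0.207), np.float64(0.258)]
[[0.501, 0.112, 0.045], [0.696, 0.046, 0.045], [0.612, -0.197, 0.045], [0.416, -0.134, 0.045]] [np.float64(0.26), np.float64(0.206), np.float64(0.258), np.float64(0.206)]
yaw -18.6 centre [ 0.5588 -0.0362  0.045 ]
yaw 71.7 centre [ 0.556  -0.0433  0.045 ]
hole (array([ 0.52807924, -0.08368919,  0.12585893]), [np.float64(0.0005890022168814579), np.float64(0.0005890022168812902)])
tabtop (array([0.54544498, 0.04475278, 0.17328067]), [np.float64(0.00045262802123358076), np.float64(0.0004526280212337827)])
handle top [array([ 0.4657, -0.3403,  0.162 ]), array([ 0.4697, -0.3337,  0.162 ])]
side [338.2, 400.7, 28.6, 62.1] 0.98
side [339.3, 293.0, 24.9, 44.9] 0.91
side [241.7, 142.4, 29.2, 54.4] 0.68
side [338.7, 333.5, 25.7, 45.8] 0.58
side stand [319.2, 348.1, 65.1, 81.1] 0.92
side stand [313.7, 178.9, 29.9, 53.7] 0.58
top [456.5, 262.0, 23.1, 19.8] 0.64
top [409.6, 243.8, 22.6, 18.9] 0.55
top [433.4, 254.2, 50.8, 38.6] 0.5
top stand [431.9, 253.4, 48.8, 37.2] 0.56
```

View pics/pp.png

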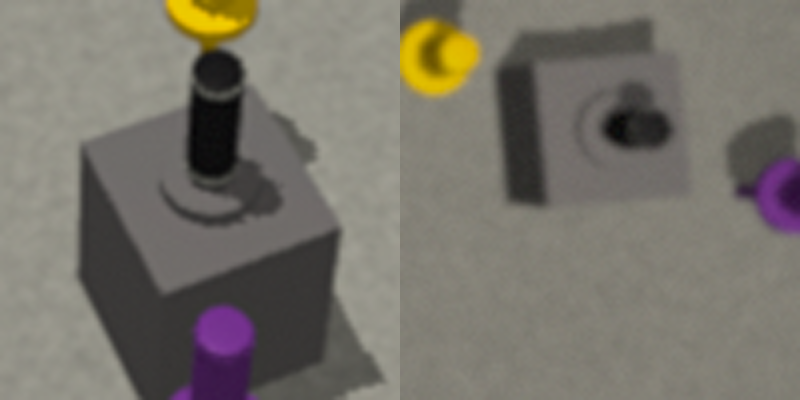

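Both crops show the black probe upright in the stand, with its handle top at side (354,341) and top (472,272). The station yaw is about -18.5°, close to the current tool yaw of -19.9°. I'll move above the probe by an outer path.

```bash
R='{"tx":-2.7,"ty":-2.4,"tz":-0.5}' ; python3 -m jog '[{"tx":-2.7,"ty":-2.4,"tz":-0.5},{"tx":-2.7,"ty":-2.4,"tz":-0.5},{"tx":-2.7,"ty":-2.4,"tz":-0.5},{"tx":-2.7,"ty":-2.4,"tz":-0.5},{"tx":-2.7,"ty":-2.4,"tz":-0.5},{"tx":-2.7,"ty":-2.4,"tz":-0.5},{"tx":-2.7,"ty":-2.4,"tz":-0.5,"roll":-0.024}]'
python3 -m jog '[{"tx":-2.7,"ty":-2.4,"tz":-0.5},{"tx":-2.7,"ty":-2.4,"tz":-0.5},{"tx":-2.7,"ty":-2.4,"tz":-0.5},{"tx":-2.7,"ty":-2.4,"tz":-0.5},{"tx":-2.7,"ty":-2.4,"tz":-0.5},{"tx":-2.7,"ty":-2.4,"tz":-0.5},{"tx":-2.5,"ty":-2.0,"tz":-0.5},{"tx":0}]'
```

```text
$[0]: bad value
$[0]: bad value
```

```bash
python3 -m jog '[{"tx":-2.7,"ty":-2.4,"tz":-0.5,"roll":0,"jaw":1},{"tx":-2.7,"ty":-2.4,"tz":-0.5,"roll":-0.024,"jaw":1},{"tx":-2.7,"ty":-2.4,"tz":-0.5,"roll":0,"jaw":1},{"tx":-2.7,"ty":-2.4,"tz":-0.5,"roll":0,"jaw":1},{"tx":-2.7,"ty":-2.4,"tz":-0.5,"roll":0,"jaw":1},{"tx":-2.7,"ty":-2.4,"tz":-0.5,"roll":0,"jaw":1},{"tx":-2.7,"ty":-2.4,"tz":-0.5,"roll":0,"jaw":1}]'
```

```text
time_s: 2.75
position: [0.3374, 0.3664, 0.2769]
tcp_rot: [[-0.948, 0.317, 0.0], [0.317, 0.948, 0.0], [-0.0, 0.0, -1.0]]
force: [-0.4, 0.5, 0.5]
opening: 1.005
grasp_force: 0.0
```

```bash
python3 -m jog '[{"tx":-2.6,"ty":-2.7,"tz":0,"roll":0,"jaw":1},{"tx":-2.6,"ty":-2.7,"tz":0,"roll":0,"jaw":1},{"tx":-2.6,"ty":-2.7,"tz":0,"roll":0,"jaw":1},{"tx":-2.6,"ty":-2.7,"tz":0,"roll":0,"jaw":1},{"tx":-2.6,"ty":-2.7,"tz":0,"roll":0,"jaw":1},{"tx":-2.6,"ty":-2.7,"tz":0,"roll":0,"jaw":1},{"tx":-2.6,"ty":-2.7,"tz":0,"roll":0,"jaw":1}]'
python3 -m jog '[{"tx":-1.4,"ty":-3.6,"tz":0,"roll":0,"jaw":1},{"tx":-1.4,"ty":-3.6,"tz":0,"roll":0,"jaw":1},{"tx":-1.4,"ty":-3.6,"tz":0,"roll":0,"jaw":1},{"tx":-1.4,"ty":-3.6,"tz":0,"roll":0,"jaw":1},{"tx":-1.4,"ty":-3.6,"tz":0,"roll":0,"jaw":1},{"tx":-1.4,"ty":-3.6,"tz":0,"roll":0,"jaw":1}]'
python3 -m jog '[{"tx":-1.4,"ty":-3.7,"tz":0,"roll":0,"jaw":1},{"tx":-1.4,"ty":-3.7,"tz":0,"roll":0,"jaw":1},{"tx":-1.4,"ty":-3.7,"tz":0,"roll":0,"jaw":1},{"tx":-1.4,"ty":-3.7,"tz":0,"roll":0,"jaw":1},{"tx":-1.4,"ty":-3.7,"tz":0,"roll":0,"jaw":1},{"tx":-1.4,"ty":-3.7,"tz":0,"roll":0,"jaw":1},{"tx":0,"ty":0,"tz":0,"roll":0,"jaw":1}]'
cat > s4.py <<'E'
from h import *
st=read_state(); c=capture("wrist"); cv2.imwrite("pics/w4.png",c["img"][:,:,::-1]); print(st["position"],st["time_s"])
for d in landmark_of("wrist","probe"): print("lm",np.round(d["point"],1),round(d["p"],2),atz(ray(c,d["point"],st),.092).round(4))
for d in trace("wrist","probe"): print(d["bbox"],round(d["p"],2))
print("predicted flange/top px",proj(c,np.array([.4677,-.337,.092]),st),proj(c,np.array([.4677,-.337,.162]),st))
E
python3 s4.py
```

```text
time_s: 3.45
position: [0.4501, 0.1292, 0.2768]
tcp_rot: [[-0.948, 0.317, 0.001], [0.317, 0.948, 0.0], [-0.001, 0.0, -1.0]]
force: [0.9, 0.3, -0.1]
opening: 1.0
grasp_force: 0.0
time_s: 4.05
position: [0.4606, -0.1024, 0.2768]
tcp_rot: [[-0.948, 0.317, 0.001], [0.317, 0.948, -0.0], [-0.001, 0.0, -1.0]]
force: [0.2, 0.5, 0.0]
opening: 0.997
grasp_force: 0.0
time_s: 4.75
position: [0.4703, -0.3437, 0.2766]
tcp_rot: [[-0.947, 0.321, 0.002], [0.321, 0.947, -0.004], [-0.003, -0.003, -1.0]]
force: [-0.4, -0.1, -0.4]
opening: 1.0
grasp_force: 0.0
[ 0.47026307 -0.34370244  0.27663501] 4.75
lm [219.5 322.4] 0.84 [ 0.4687 -0.3368  0.092 ]
lm [222.5 423.7] 0.75 [ 0.5025 -0.2463  0.092 ]
lm [213.8 214.1] 0.69 [ 0.4304 -0.4323  0.092 ]
[302.6, 198.8, 38.6, 50.0] 0.88
[182.2, 193.6, 55.9, 52.3] 0.74
[400.3, 202.0, 60.4, 48.2] 0.59
predicted flange/top px [218.62532134 321.90167039] [240.06116147 323.14927201]
```

View pics/w4.png

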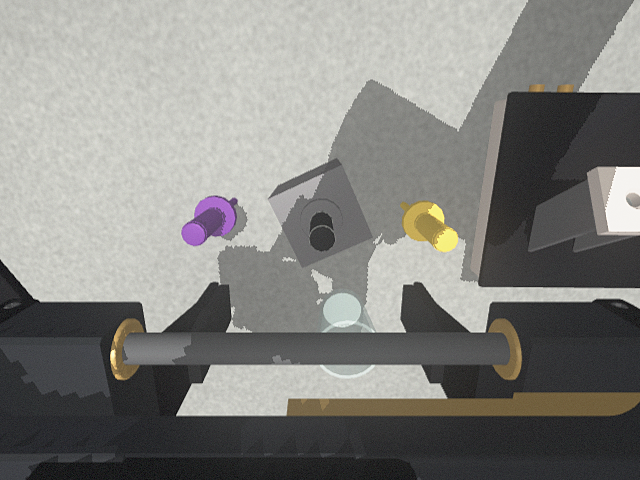

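The wrist view agrees with the estimate: the handle top is at (322,240) against a predicted (323,240). I'll descend and grasp.

```bash
python3 -m jog '[{"tx":0.4,"ty":0.6,"tz":2.8,"roll":0,"jaw":1},{"tx":0,"ty":0,"tz":2.8,"roll":0,"jaw":1},{"tx":0,"ty":0,"tz":2.8,"roll":0,"jaw":1},{"tx":0,"ty":0,"tz":2.8,"roll":0,"jaw":1},{"tx":0,"ty":0,"tz":2.8,"roll":0,"jaw":1},{"tx":0,"ty":0,"tz":0,"roll":0,"jaw":1}]'
python3 -m jog '[{"tx":0,"ty":0,"tz":0,"roll":0,"jaw":0},{"tx":0,"ty":0,"tz":0,"roll":0,"jaw":0},{"tx":0,"ty":0,"tz":0,"roll":0,"jaw":0},{"tx":0,"ty":0,"tz":0,"roll":0,"jaw":0},{"tx":0,"ty":0,"tz":0,"roll":0,"jaw":0},{"tx":0,"ty":0,"tz":0,"roll":0,"jaw":0},{"tx":0,"ty":0,"tz":0,"roll":0,"jaw":0}]'
```

```text
time_s: 5.5
position: [0.466, -0.3272, 0.1335]
tcp_rot: [[-0.949, 0.316, -0.006], [0.316, 0.949, 0.007], [0.008, 0.004, -1.0]]
force: [0.4, -0.3, 0.3]
opening: 0.998
grasp_force: 0.0
time_s: 6.2
position: [0.468, -0.3311, 0.1367]
tcp_rot: [[-0.948, 0.317, 0.0], [0.317, 0.948, -0.0], [-0.0, -0.0, -1.0]]
force: [-0.0, 0.5, -1.0]
opening: 0.447
grasp_force: 0.0
```

```bash
python3 -m jog '[{"tx":-0.2,"ty":-0.6,"tz":0,"roll":0,"jaw":0.4},{"tx":0,"ty":0,"tz":0,"roll":0,"jaw":0.4},{"tx":0,"ty":0,"tz":0,"roll":0,"jaw":0},{"tx":0,"ty":0,"tz":0,"roll":0,"jaw":0},{"tx":0,"ty":0,"tz":0,"roll":0,"jaw":0},{"tx":0,"ty":0,"tz":0,"roll":0,"jaw":0},{"tx":0,"ty":0,"tz":0,"roll":0,"jaw":0},{"tx":0,"ty":0,"tz":0,"roll":0,"jaw":0}]'
```

```text
time_s: 7.0
position: [0.4679, -0.3372, 0.1364]
tcp_rot: [[-0.948, 0.317, -0.0], [0.317, 0.948, 0.0], [0.0, 0.0, -1.0]]
force: [0.4, -1.2, -1.3]
opening: 0.224
grasp_force: 30.0
```

```bash
python3 -m jog '[{"tx":0,"ty":0,"tz":-1.3,"roll":0,"jaw":0},{"tx":0,"ty":0,"tz":-1.3,"roll":0,"jaw":0},{"tx":0,"ty":0,"tz":-1.3,"roll":0,"jaw":0},{"tx":0.6,"ty":0,"tz":-0.1,"roll":0,"jaw":0},{"tx":0.6,"ty":0,"tz":-0.1,"roll":0,"jaw":0},{"tx":0.6,"ty":0,"tz":-0.1,"roll":0,"jaw":0},{"tx":0.5,"ty":0,"tz":-0.4,"roll":0,"jaw":0},{"tx":0.5,"ty":0,"tz":-0.5,"roll":0,"jaw":0}]'
python3 -m jog '[{"tx":0.5,"ty":0,"tz":-0.2,"roll":0,"jaw":0},{"tx":0.5,"ty":0,"tz":-0.1,"roll":0,"jaw":0},{"tx":0.5,"ty":0,"tz":0,"roll":0,"jaw":0},{"tx":0.5,"ty":0,"tz":0,"roll":0,"jaw":0},{"tx":0.5,"ty":0,"tz":0.1,"roll":0,"jaw":0},{"tx":0.5,"ty":0,"tz":0.1,"roll":0,"jaw":0},{"tx":0.3,"ty":0,"tz":0.1,"roll":0,"jaw":0},{"tx":0,"ty":0,"tz":0,"roll":0,"jaw":0}]'
cat > s5.py <<'E'
from h import *
import sys
st=read_state(); print(st["position"],st["force"],st["time_s"])
o=[]
for n,a in [("side",(280,280)),("wrist",None)]:
    c=capture(n); u,v=[int(k) for k in proj(c,st["position"],st)[::-1]]; g=c["img"]
    u=np.clip(u,100,540);v=np.clip(v,100,380)
    o.append(cv2.resize(g[v-100:v+100,u-100:u+100],(400,400),interpolation=2)); print(n,u-100,v-100)
cv2.imwrite(sys.argv[1],np.hstack(o)[:,:,::-1])
E
python3 s5.py pics/t5.png
```

```text
time_s: 7.8
position: [0.4433, -0.3298, 0.188]
tcp_rot: [[-0.948, 0.318, 0.006], [0.318, 0.948, -0.004], [-0.007, -0.002, -1.0]]
force: [4.8, -2.0, -3.3]
opening: 0.222
grasp_force: 30.0
time_s: 8.6
position: [0.4095, -0.318, 0.1875]
tcp_rot: [[-0.948, 0.317, -0.001], [0.317, 0.948, -0.0], [0.001, -0.0, -1.0]]
force: [2.8, -1.5, -0.2]
opening: 0.219
grasp_force: 30.0
[ 0.40946426 -0.31796209  0.18754328] [ 2.77052756 -1.49863604 -0.20458017] 8.6
side 213 228
wrist 215 222
```

View pics/t5.png

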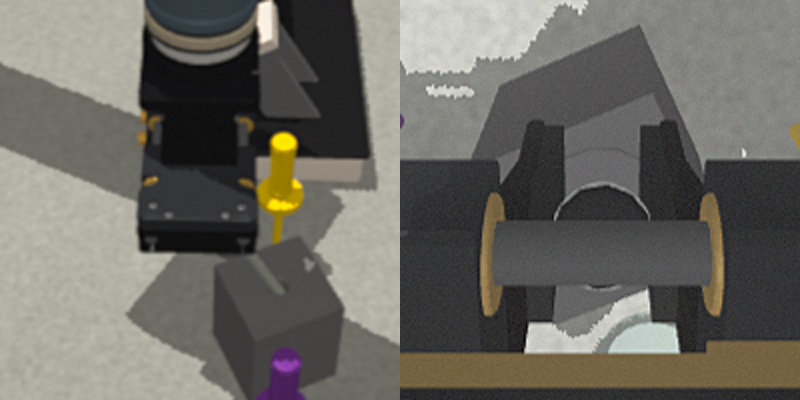

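The rod now leans strongly in the stand, with the rod visible at side (338–355,358–373), so the pivot worked. I'll draw it out along its axis and carry it to a point before the vial, then measure the tilt there.

```bash
python3 -m jog '[{"tx":0.7,"ty":0,"tz":-1.3,"roll":0,"jaw":0},{"tx":0.5,"ty":0,"tz":-1.5,"roll":0,"jaw":0},{"tx":0,"ty":0,"tz":-2.5,"roll":0,"jaw":0},{"tx":0,"ty":0,"tz":-2.5,"roll":0,"jaw":0},{"tx":0,"ty":0,"tz":-2.4,"roll":0,"jaw":0},{"tx":0.3,"ty":3,"tz":0,"roll":0,"jaw":0},{"tx":0.3,"ty":3,"tz":0,"roll":0,"jaw":0},{"tx":0.3,"ty":3,"tz":0,"roll":0,"jaw":0}]'
python3 -m jog '[{"tx":0.3,"ty":3,"tz":0,"roll":0,"jaw":0},{"tx":0.3,"ty":3,"tz":0,"roll":0,"jaw":0},{"tx":0.3,"ty":3,"tz":0,"roll":0,"jaw":0},{"tx":0.3,"ty":3,"tz":0,"roll":0,"jaw":0},{"tx":0.2,"ty":3,"tz":0,"roll":0,"jaw":0},{"tx":0.2,"ty":2,"tz":0,"roll":0,"jaw":0},{"tx":0,"ty":0,"tz":0,"roll":0,"jaw":0},{"tx":0,"ty":0,"tz":0,"roll":0,"jaw":0}]'
cat > s6.py <<'E'
from h import *
st=read_state(); print(np.round(st["position"],4),st["time_s"],st["force"])
xs=np.array([.948,-.317,0]);z=np.array([0,0,1.])
o=[]
for n in ["wrist","side","top"]:
    c=capture(n); cv2.imwrite(f"pics/{n}6.png",c["img"][:,:,::-1])
    for t in ["probe","well"]:
        for d in landmark_of(n,t)[:4]: print(n,t,np.round(d["point"],1),round(d["p"],2), atz(ray(c,d["point"],st),.13).round(4) if t=="well" else "")
    for a in [20,25,30,35]:
        u=-np.sin(np.radians(a))*xs+np.cos(np.radians(a))*z; p=np.array(st["position"])
        print(n,a,"top",proj(c,p+.0256*u,st).round(),"origin",proj(c,p-.0444*u,st).round(),"tip",proj(c,p-.1244*u,st).round())
a=cv2.imread("pics/side6.png")[130:330,220:420];b=cv2.imread("pics/wrist6.png")[:,:]
cv2.imwrite("pics/c6.png",np.hstack([cv2.resize(a,(360,360),interpolation=2),cv2.resize(b,(440,330),interpolation=3).copy() if 0 else cv2.copyMakeBorder(cv2.resize(b,(440,330),interpolation=3),0,30,0,0,0)]))
E
python3 s6.py
```

```text
time_s: 9.5
position: [0.4162, -0.2235, 0.2894]
tcp_rot: [[-0.948, 0.318, -0.005], [0.318, 0.948, 0.003], [0.006, 0.002, -1.0]]
force: [0.6, -0.1, 0.1]
opening: 0.218
grasp_force: 30.0
time_s: 10.3
position: [0.4557, -0.0593, 0.2893]
tcp_rot: [[-0.949, 0.316, -0.004], [0.316, 0.949, 0.0], [0.004, -0.001, -1.0]]
force: [0.1, -1.0, -0.2]
opening: 0.224
grasp_force: 30.0
[ 0.4557 -0.0593  0.2893] 10.3 [ 0.06336243 -0.96306318 -0.16246064]
wrist probe [313.1 173.9] 0.89 
wrist probe [330.2 319.4] 0.75 
wrist well [304.7 316.4] 0.91 [ 0.5239 -0.0813  0.13  ]
wrist well [270.3 356.7] 0.24 [ 0.5026 -0.0352  0.13  ]
wrist 20 top [335. 315.] origin [310. 315.] tip [296. 316.]
wrist 25 top [329. 315.] origin [316. 315.] tip [310. 316.]
wrist 30 top [323. 315.] origin [323. 315.] tip [324. 316.]
wrist 35 top [317. 315.] origin [330. 315.] tip [338. 315.]
side probe [433.7 351.7] 0.93 
side probe [327.6 348.5] 0.76 
side 20 top [156. 288.] origin [189. 303.] tip [223. 318.]
side 25 top [157. 287.] origin [188. 305.] tip [222. 324.]
side 30 top [157. 286.] origin [188. 307.] tip [220. 329.]
side 35 top [158. 284.] origin [187. 309.] tip [217. 334.]
top probe [287.9 507.2] 0.96 
top probe [251.3 420.4] 0.54 
top well [238.4 343.7] 0.65 [ 0.5309 -0.0836  0.13  ]
top 20 top [281. 333.] origin [268. 336.] tip [255. 339.]
top 25 top [282. 333.] origin [266. 337.] tip [250. 341.]
top 30 top [283. 332.] origin [264. 338.] tip [245. 343.]
top 35 top [284. 332.] origin [262. 338.] tip [240. 345.]
```

View pics/c6.png

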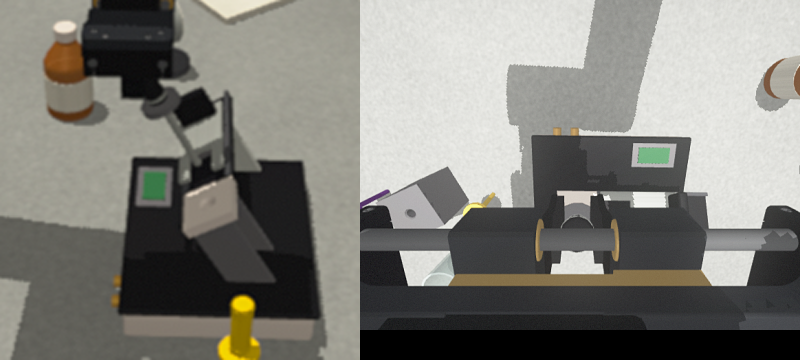

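The side view shows the flange near (309,186) and the rod running to about (328,218). The wrist view shows the handle top at (316,323). Both match a tilt of about 30°. The probe hides the mouth from the wrist, so I'll back off 6 cm to get a clear look at it.

```bash
python3 -m jog '[{"tx":3,"ty":0,"tz":0,"roll":0,"jaw":0},{"tx":3,"ty":0,"tz":0,"roll":0,"jaw":0},{"tx":0,"ty":0,"tz":0,"roll":0,"jaw":0},{"tx":0,"ty":0,"tz":0,"roll":0,"jaw":0},{"tx":0,"ty":0,"tz":0,"roll":0,"jaw":0}]'
cat > s7.py <<'E'
from h import *
st=read_state(); print(np.round(st["position"],4),np.round(st["tcp_rot"],3).tolist(),st["time_s"])
c=capture("wrist")
for t in ["well","probe","fork_tab"]:
    for d in landmark_of("wrist",t)[:4]: print(t,np.round(d["point"],1),round(d["p"],2), atz(ray(c,d["point"],st),.13 if t=="well" else .176).round(4))
print(proj(c,np.array([.5295,-.083,.13]),st))
cv2.imwrite("pics/w7.png",cv2.resize(c["img"][160:360,200:460],(780,600),interpolation=2)[:,:,::-1])
E
python3 s7.py
```

```text
time_s: 11.25
position: [0.4019, -0.0413, 0.29]
tcp_rot: [[-0.948, 0.317, 0.002], [0.317, 0.948, -0.001], [-0.002, -0.0, -1.0]]
force: [-0.1, -0.6, -1.0]
opening: 0.22
grasp_force: 30.0
[ 0.4019 -0.0413  0.29  ] [[-0.948, 0.317, 0.002], [0.317, 0.948, -0.001], [-0.002, -0.0, -1.0]] 11.25
well [357.4 313.9] 0.96 [ 0.5261 -0.0847  0.13  ]
probe [327.  316.5] 0.92 [ 0.4683 -0.0627  0.176 ]
fork_tab [327.7 316.7] 0.31 [ 0.469  -0.0627  0.176 ]
[359.72133645 316.57327662]
```

View pics/w7.png

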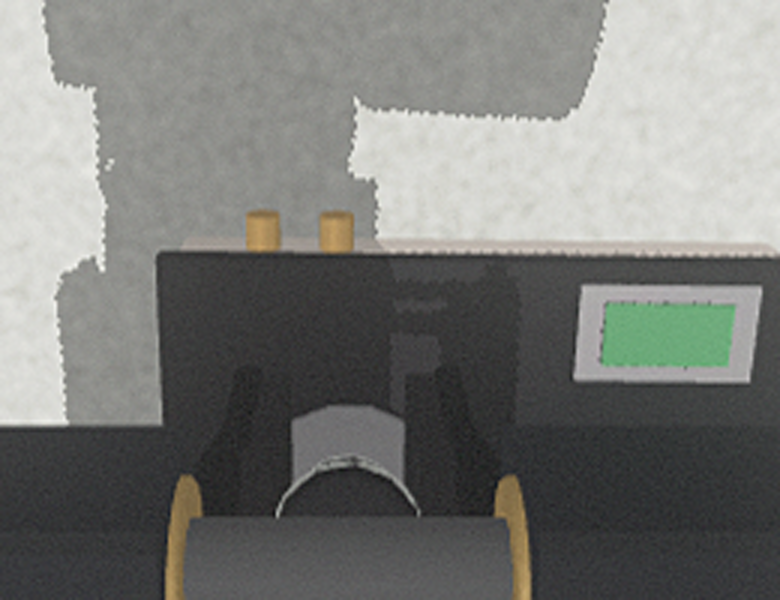

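The wrist camera looks from the robot side, so the mouth moved out of sight behind the gripper. I need to shift the other way, higher up.

```bash
python3 -m jog '[{"tx":-3,"ty":0,"tz":-1,"roll":0,"jaw":0},{"tx":-3,"ty":0,"tz":-1,"roll":0,"jaw":0},{"tx":-3,"ty":0,"tz":-1,"roll":0,"jaw":0},{"tx":-3,"ty":0,"tz":0,"roll":0,"jaw":0},{"tx":0,"ty":0,"tz":0,"roll":0,"jaw":0},{"tx":0,"ty":0,"tz":0,"roll":0,"jaw":0},{"tx":0,"ty":0,"tz":0,"roll":0,"jaw":0}]'
sed -i 's/w7.png/w8.png/; s/160:360,200:460/130:330,200:460/' s7.py; python3 s7.py
```

```text
time_s: 12.15
position: [0.5133, -0.0783, 0.3189]
tcp_rot: [[-0.948, 0.317, -0.002], [0.317, 0.948, 0.001], [0.002, 0.0, -1.0]]
force: [-0.0, 0.5, -0.9]
opening: 0.218
grasp_force: 30.0
[ 0.5133 -0.0783  0.3189] [[-0.948, 0.317, -0.002], [0.317, 0.948, 0.001], [0.002, 0.0, -1.0]] 12.15
well [237.6 313.2] 0.6 [ 0.5263 -0.0849  0.13  ]
probe [252.  174.2] 0.81 [ 0.4881 -0.197   0.176 ]
probe [328.6 318.5] 0.56 [ 0.5975 -0.1035  0.176 ]
fork_tab [222.4 469.2] 0.82 [0.5426 0.047  0.176 ]
[239.9810308  316.08217082]
```

View pics/w8.png

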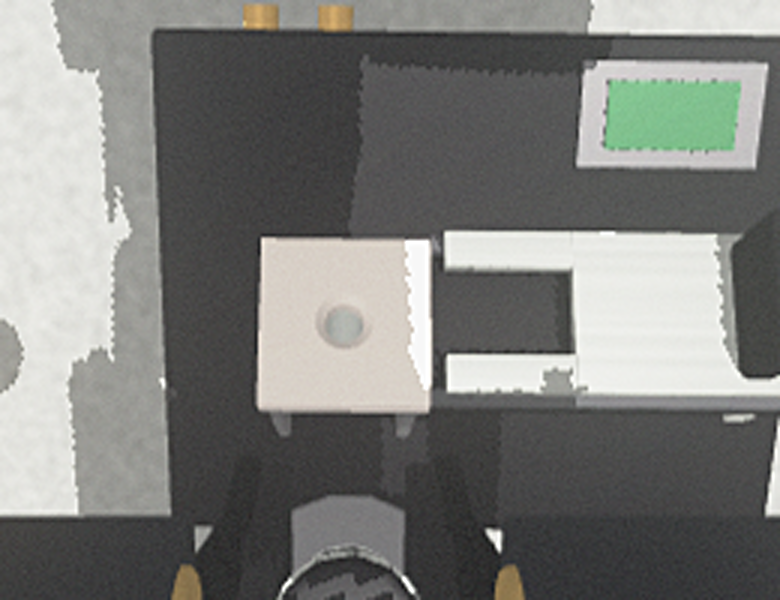

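This view is clear: the collar hole is at (314.5,238.3), which puts the mouth at about (0.528,-0.084,0.13), and the fork prongs and tab run off to the right. I'll move to the pre-insert point, with the tip about 3 cm out on the axis, and check the probe with the traces from the side and top.

```bash
python3 -m jog '[{"tx":2.4,"ty":0,"tz":0.5,"roll":0,"jaw":0},{"tx":2.5,"ty":0,"tz":1.2,"roll":0,"jaw":0},{"tx":1.0,"ty":0,"tz":2.2,"roll":0,"jaw":0},{"tx":0,"ty":-0.1,"tz":2.0,"roll":0,"jaw":0},{"tx":0,"ty":0,"tz":0,"roll":0,"jaw":0},{"tx":0,"ty":0,"tz":0,"roll":0,"jaw":0},{"tx":0,"ty":0,"tz":0,"roll":0,"jaw":0}]'
cat > s9.py <<'E'
from h import *
st=read_state(); p=np.array(st["position"]);print(p.round(4),st["time_s"])
xs=np.array([.948,-.317,0]);z=np.array([0,0,1.])
for n in ["wrist","side","top"]:
    c=capture(n); cv2.imwrite(f"pics/{n}9.png",c["img"][:,:,::-1])
    for a in [25,30,35]:
        u=-np.sin(np.radians(a))*xs+np.cos(np.radians(a))*z
        print(n,a,"origin",proj(c,p-.0444*u,st).round(1).tolist(),"tip",proj(c,p-.1244*u,st).round(1).tolist())
    q=proj(c,p-.085*(-.5*xs+.866*z),st)
    for d in landmark_of(n,"probe")[:4]:
        print(" lm",np.round(d["point"],1),round(d["p"],2))
    for k,d in enumerate(trace(n,"probe")):
        m=d["pixels"]; v,u=np.nonzero(m)
        near=np.hypot(v-q[0],u-q[1]).min()
        if near<15:
            print(" mask",d["bbox"],round(d["p"],2),m.sum())
            for r in range(v.min(),v.max()+1,3):
                x=u[v==r]
                if len(x): print("  ",r,x.min(),x.max(),end=";")
            print()
E
python3 s9.py
```

```text
time_s: 13.05
position: [0.4591, -0.0613, 0.2617]
tcp_rot: [[-0.948, 0.317, 0.002], [0.317, 0.948, -0.001], [-0.003, -0.0, -1.0]]
force: [1.3, 0.4, -1.1]
opening: 0.219
grasp_force: 30.0
[ 0.4591 -0.0613  0.2617] 13.05
wrist 25 origin [316.0, 315.4] tip [308.8, 315.5]
wrist 30 origin [322.8, 315.4] tip [322.6, 315.5]
wrist 35 origin [329.7, 315.4] tip [336.6, 315.5]
 lm [330.5 319.9] 0.62
 lm [322.5 162.1] 0.59
 mask [293.1, 297.5, 48.5, 68.0] 0.84 1443
   295 308 324;   298 300 332;   301 297 334;   304 297 334;   307 297 334;   310 297 334;   313 297 334;   316 298 333;   319 297 333;   322 296 334;   325 294 337;   328 293 338;   331 293 339;   364 317 317;   367 316 318;
side 25 origin [201.7, 307.1] tip [233.8, 325.6]
side 30 origin [200.9, 309.1] tip [231.7, 330.9]
side 35 origin [200.0, 311.0] tip [229.4, 336.0]
 lm [435.5 351.7] 0.8
 lm [324.4 349.6] 0.7
 mask [298.1, 187.1, 33.7, 44.3] 0.9 473
   189 303 309;   192 302 317;   195 302 319;   198 302 321;   201 300 320;   204 300 317;   207 302 317;   210 314 319;   213 316 321;   216 318 323;   219 321 325;   222 322 326;   225 324 328;   228 326 330;   231 328 332;
top 25 origin [264.3, 337.4] tip [248.8, 341.3]
top 30 origin [262.5, 338.1] tip [244.1, 343.0]
top 35 origin [260.8, 338.7] tip [239.5, 344.7]
 lm [284.4 504.3] 0.92
 lm [252.1 421.1] 0.57
```

The traces give a tilt of about 27.5°, and the axis sits about 5 mm along +xs of the TCP, consistent in the wrist and side views. The tip needs +2 mm in tx, then I can insert along the vial axis.

```bash
python3 -m jog '[{"tx":0.2,"ty":0,"tz":0.1,"roll":0,"jaw":0},{"tx":-0.3,"ty":0,"tz":0.5,"roll":0,"jaw":0},{"tx":-0.3,"ty":0,"tz":0.5,"roll":0,"jaw":0},{"tx":-0.3,"ty":0,"tz":0.5,"roll":0,"jaw":0},{"tx":-0.3,"ty":0,"tz":0.5,"roll":0,"jaw":0},{"tx":-0.3,"ty":0,"tz":0.5,"roll":0,"jaw":0},{"tx":-0.3,"ty":0,"tz":0.5,"roll":0,"jaw":0},{"tx":-0.2,"ty":0,"tz":0.4,"roll":0,"jaw":0}]'
python3 -c "
from h import *
s=read_state();print(s['position'],s['force'],s['moment'])
p=np.array(s['position']);xs=np.array([.948,-.317,0]);t=p+.0624*xs-[0,0,.1103];M=np.array([.528,-.084,.13]);w=np.array([-.474,.1585,.866]);d=(t-M)@w;print('tip s',d,'off',t-M-d*w)"
```

```text
time_s: 14.3
position: [0.4754, -0.0668, 0.225]
tcp_rot: [[-0.948, 0.317, -0.0], [0.317, 0.948, 0.0], [0.0, -0.0, -1.0]]
force: [0.4, -0.6, 0.4]
opening: 0.219
grasp_force: 30.0
[ 0.47544307 -0.06678593  0.22496827] [ 0.3646137  -0.57118202  0.3636838 ] [ 0.04017069  0.00553391 -0.01865754]
tip s -0.016811687302556385 off [-1.37046961e-03  9.79245896e-05 -7.72811913e-04]
```

No contact force at 17 mm depth, so I'll continue.

```bash
python3 -m jog '[{"tx":-0.3,"ty":0,"tz":0.6,"roll":0,"jaw":0},{"tx":-0.3,"ty":0,"tz":0.6,"roll":0,"jaw":0},{"tx":-0.3,"ty":0,"tz":0.6,"roll":0,"jaw":0},{"tx":-0.3,"ty":0,"tz":0.6,"roll":0,"jaw":0},{"tx":-0.3,"ty":0,"tz":0.6,"roll":0,"jaw":0},{"tx":0,"ty":0,"tz":0,"roll":0,"jaw":0}]'
python3 -m jog '[{"tx":-0.3,"ty":0,"tz":0.6,"roll":0,"jaw":0},{"tx":-0.3,"ty":0,"tz":0.6,"roll":0,"jaw":0},{"tx":-0.3,"ty":0,"tz":0.5,"roll":0,"jaw":0},{"tx":0,"ty":0,"tz":0,"roll":0,"jaw":0}]'
```

```text
time_s: 14.9
position: [0.4894, -0.0715, 0.1947]
tcp_rot: [[-0.948, 0.317, -0.001], [0.317, 0.948, 0.0], [0.001, 0.0, -1.0]]
force: [1.2, -0.6, -0.5]
opening: 0.222
grasp_force: 30.0
time_s: 15.3
position: [0.498, -0.0744, 0.1778]
tcp_rot: [[-0.948, 0.317, -0.001], [0.317, 0.948, 0.0], [0.001, 0.0, -1.0]]
force: [-0.1, -0.1, -1.4]
opening: 0.22
grasp_force: 30.0
```

```bash
python3 -m jog '[{"tx":-0.25,"ty":0,"tz":0.45,"roll":0,"jaw":0},{"tx":-0.2,"ty":0,"tz":0.4,"roll":0,"jaw":0},{"tx":0,"ty":0,"tz":0,"roll":0,"jaw":0},{"tx":0,"ty":0,"tz":0,"roll":0,"jaw":0}]'
python3 -m jog '[{"tx":-0.1,"ty":0,"tz":0.2,"roll":0,"jaw":0},{"tx":-0.1,"ty":0,"tz":0.2,"roll":0,"jaw":0},{"tx":0,"ty":0,"tz":0,"roll":0,"jaw":0},{"tx":0,"ty":0,"tz":0,"roll":0,"jaw":0}]'
```

```text
time_s: 15.7
position: [0.5021, -0.0757, 0.1701]
tcp_rot: [[-0.948, 0.317, -0.0], [0.317, 0.948, 0.0], [0.0, -0.0, -1.0]]
force: [-0.2, 0.1, 0.4]
opening: 0.218
grasp_force: 30.0
time_s: 16.1
position: [0.5008, -0.0749, 0.1679]
tcp_rot: [[-0.949, 0.317, -0.006], [0.317, 0.949, 0.002], [0.007, -0.0, -1.0]]
force: [-10.6, 3.9, 21.1]
opening: 0.216
grasp_force: 30.0
```

The force is 24 N along the vial axis at the expected height, so the flange is seated on the collar. I'll relieve, release, and retreat straight up.

```bash
python3 -m jog '[{"tx":0.1,"ty":0,"tz":-0.2,"roll":0,"jaw":0},{"tx":0,"ty":0,"tz":0,"roll":0,"jaw":0.6},{"tx":0,"ty":0,"tz":0,"roll":0,"jaw":0.6},{"tx":0,"ty":0,"tz":0,"roll":0,"jaw":0.6},{"tx":0,"ty":0,"tz":0,"roll":0,"jaw":0.6},{"tx":0,"ty":0,"tz":0,"roll":0,"jaw":0.6}]'
python3 -m jog '[{"tx":0,"ty":0,"tz":-2,"roll":0,"jaw":0.6},{"tx":0,"ty":0,"tz":-2.5,"roll":0,"jaw":0.6},{"tx":0,"ty":0,"tz":-2.5,"roll":0,"jaw":0.6},{"tx":0,"ty":0,"tz":-2.5,"roll":0,"jaw":0.6},{"tx":0,"ty":0,"tz":-2.5,"roll":0,"jaw":0.6},{"tx":0,"ty":0,"tz":0,"roll":0,"jaw":0},{"tx":0,"ty":0,"tz":0,"roll":0,"jaw":0}]'
cat > s10.py <<'E'
from h import *
st=read_state(); print(np.round(st["position"],4),st["time_s"],st["opening"])
M=np.array([.528,-.084,.13]);w=np.array([-.474,.1585,.866]);ys=np.array([.317,.948,0]);xs=np.array([.948,-.317,0])
for n in ["wrist","side","top"]:
    c=capture(n); cv2.imwrite(f"pics/{n}10.png",c["img"][:,:,::-1])
    print(n,"expected probe",proj(c,M,st).round(1),"tip of handle",proj(c,M+.07*w,st).round(1))
    for d in landmark_of(n,"probe")[:4]: print("  lm",np.round(d["point"],1),round(d["p"],2))
    for d in landmark_of(n,"fork_tab")[:1]:
        q=atz(ray(c,d["point"],st),.176); print("  tab",round(d["p"],2),q.round(4),"y",((q-M)@ys).round(4),"x",((q-M)@xs).round(4))
    for d in trace(n,"probe")[:4]: print("  ",np.round(d["bbox"]),round(d["p"],2))
E
python3 s10.py
```

```text
time_s: 16.7
position: [0.5035, -0.0762, 0.1679]
tcp_rot: [[-0.948, 0.317, 0.0], [0.317, 0.948, -0.0], [-0.0, -0.0, -1.0]]
force: [-0.3, -0.1, 0.8]
opening: 0.561
grasp_force: 0.0
time_s: 17.4
position: [0.5032, -0.076, 0.2881]
tcp_rot: [[-0.948, 0.317, 0.001], [0.317, 0.948, -0.0], [-0.001, -0.0, -1.0]]
force: [-0.1, -0.1, 0.3]
opening: 0.493
grasp_force: 0.0
[ 0.5032 -0.076   0.2881] 17.4 0.4927693455298566
wrist expected probe [258.9 315.8] tip of handle [241.6 315.8]
  lm [258.6 317.8] 0.86
  tab 0.72 [0.5443 0.0437 0.176 ] y 0.1263 x -0.025
   [296. 226.  45.  53.] 0.92
   [124. 246.  72.  54.] 0.55
side expected probe [241.6 336.2] tip of handle [215.6 317.7]
  lm [326.  347.4] 0.71
  lm [434.6 353.1] 0.69
  lm [243.8 332.4] 0.67
   [311. 212.  35.  35.] 0.93
   [339. 404.  27.  60.] 0.78
   [339. 293.  23.  58.] 0.66
top expected probe [239.8 343.9] tip of handle [255.2 339.7]
  lm [289.  506.5] 0.9
  lm [254.7 418.5] 0.8
  lm [226.  316.7] 0.52
  tab 0.97 [0.5421 0.0498 0.176 ] y 0.1313 x -0.0291
   [411. 245.  21.  19.] 0.84
   [496. 278.  29.  19.] 0.73
   [255. 189.  41.  48.] 0.57
```

The probe is in the vial (wrist landmark row 258.6 against an expected 258.9) and the tab is at y≈129 mm. I'll move beyond the tab with the jaws shut and come down.

```bash
python3 -m jog '[{"tx":-0.2,"ty":3.4,"tz":0,"roll":0,"jaw":0},{"tx":-0.2,"ty":3.4,"tz":0,"roll":0,"jaw":0},{"tx":-0.2,"ty":3.4,"tz":0,"roll":0,"jaw":0},{"tx":-0.2,"ty":3.4,"tz":0,"roll":0,"jaw":0},{"tx":-0.2,"ty":3.4,"tz":0,"roll":0,"jaw":0},{"tx":0,"ty":0,"tz":0,"roll":0,"jaw":0},{"tx":0,"ty":0,"tz":0,"roll":0,"jaw":0},{"tx":0,"ty":0,"tz":0,"roll":0,"jaw":0}]'
python3 -m jog '[{"tx":0,"ty":0,"tz":2.5,"roll":0,"jaw":0},{"tx":0,"ty":0,"tz":2.5,"roll":0,"jaw":0},{"tx":0,"ty":0,"tz":2.5,"roll":0,"jaw":0},{"tx":0,"ty":0,"tz":2.0,"roll":0,"jaw":0},{"tx":0,"ty":0,"tz":1.6,"roll":0,"jaw":0},{"tx":0,"ty":0,"tz":0,"roll":0,"jaw":0},{"tx":0,"ty":0,"tz":0,"roll":0,"jaw":0}]'
```

```text
time_s: 18.8
position: [0.5661, 0.0813, 0.2879]
tcp_rot: [[-0.948, 0.318, -0.001], [0.318, 0.948, -0.001], [0.001, -0.001, -1.0]]
force: [-1.0, -0.2, 1.1]
opening: 0.005
grasp_force: 0.0
time_s: 19.5
position: [0.5666, 0.081, 0.1773]
tcp_rot: [[-0.948, 0.319, -0.0], [0.319, 0.948, -0.0], [0.0, -0.0, -1.0]]
force: [1.2, 0.2, -0.2]
opening: 0.008
grasp_force: 0.0
```

```bash
python3 -m jog '[{"tx":0,"ty":-0.9,"tz":0,"roll":0,"jaw":0},{"tx":0,"ty":-0.9,"tz":0,"roll":0,"jaw":0},{"tx":0,"ty":-0.7,"tz":0,"roll":0,"jaw":0},{"tx":0,"ty":-0.7,"tz":0,"roll":0,"jaw":0},{"tx":0,"ty":-0.7,"tz":0,"roll":0,"jaw":0},{"tx":0,"ty":-0.7,"tz":0,"roll":0,"jaw":0},{"tx":0,"ty":-0.7,"tz":0,"roll":0,"jaw":0}]'
python3 -m jog '[{"tx":0,"ty":-0.6,"tz":0,"roll":0,"jaw":0},{"tx":0,"ty":-0.6,"tz":0,"roll":0,"jaw":0},{"tx":0,"ty":-0.4,"tz":0,"roll":0,"jaw":0},{"tx":0,"ty":0,"tz":0,"roll":0,"jaw":0},{"tx":0,"ty":0,"tz":0,"roll":0,"jaw":0}]'
```

```text
time_s: 20.2
position: [0.5498, 0.0315, 0.1774]
tcp_rot: [[-0.948, 0.317, 0.001], [0.317, 0.948, 0.0], [-0.001, 0.001, -1.0]]
force: [0.7, 2.7, 3.3]
opening: 0.007
grasp_force: 1.6
time_s: 20.7
position: [0.5444, 0.0161, 0.1767]
tcp_rot: [[-0.948, 0.317, -0.001], [0.317, 0.948, -0.001], [0.001, -0.001, -1.0]]
force: [-0.6, 0.5, -0.3]
opening: 0.006
grasp_force: 0.0
```

```bash
python3 -m jog '[{"tx":0,"ty":-0.4,"tz":0,"roll":0,"jaw":0},{"tx":0,"ty":-0.4,"tz":0,"roll":0,"jaw":0},{"tx":0,"ty":0,"tz":0,"roll":0,"jaw":0},{"tx":0,"ty":0,"tz":0,"roll":0,"jaw":0}]'
python3 s10.py
```

```text
time_s: 21.1
position: [0.5419, 0.0088, 0.1769]
tcp_rot: [[-0.948, 0.317, -0.001], [0.317, 0.948, -0.0], [0.001, -0.001, -1.0]]
force: [0.8, 0.2, 0.4]
opening: 0.002
grasp_force: 0.2
[0.5419 0.0088 0.1769] 21.1 0.0019365570005362431
wrist expected probe [307.1 160.5] tip of handle [299.4  85.7]
  lm [305.9 163. ] 0.88
  tab 0.85 [ 0.5255 -0.0016  0.176 ] y 0.0773 x -0.0285
   [ 66. 275. 120.  51.] 0.9
   [  2. 268.  57.  34.] 0.56
side expected probe [241.6 336.2] tip of handle [215.6 317.7]
  lm [238.7 334.4] 0.96
  lm [325.1 348.8] 0.87
  lm [435.  351.9] 0.68
  tab 0.83 [ 0.5218 -0.0036  0.176 ] y 0.0743 x -0.0313
   [341. 294.  22.  57.] 0.9
   [339. 401.  28.  64.] 0.76
   [310. 211.  33.  38.] 0.63
   [242. 143.  32.  55.] 0.19
top expected probe [239.8 343.9] tip of handle [255.2 339.7]
  lm [241.5 340. ] 0.61
  lm [250.5 416.7] 0.59
  lm [286.4 506.6] 0.57
   [409. 245.  20.  19.] 0.83
   [493. 278.  34.  18.] 0.72
   [341. 241.  14.  19.] 0.42
```

```bash
python3 -m jog '[{"tx":0,"ty":-0.3,"tz":0,"roll":0,"jaw":0},{"tx":0,"ty":0,"tz":0,"roll":0,"jaw":0},{"tx":0,"ty":0,"tz":0,"roll":0,"jaw":0}]'
python3 -m jog '[{"tx":0,"ty":-0.3,"tz":0,"roll":0,"jaw":0},{"tx":0,"ty":0,"tz":0,"roll":0,"jaw":0},{"tx":0,"ty":0,"tz":0,"roll":0,"jaw":0}]'
```

```text
time_s: 22.0
position: [0.5416, 0.0074, 0.1771]
tcp_rot: [[-0.948, 0.318, 0.001], [0.318, 0.948, 0.003], [-0.0, 0.003, -1.0]]
force: [1.6, 4.0, 0.1]
opening: 0.007
grasp_force: 2.5
time_s: 22.3
position: [0.5415, 0.007, 0.1771]
tcp_rot: [[-0.948, 0.319, 0.004], [0.319, 0.948, 0.007], [-0.001, 0.008, -1.0]]
force: [4.6, 13.0, -1.4]
opening: 0.006
grasp_force: 6.5
```

Force rose to about 14 N while the TCP stayed put, so the fork is at its end stop. I'll back off, rise, and take a final look.

```bash
python3 -m jog '[{"tx":0,"ty":0.8,"tz":0,"roll":0,"jaw":0},{"tx":0,"ty":1.5,"tz":0,"roll":0,"jaw":0},{"tx":0,"ty":1,"tz":-2,"roll":0,"jaw":0},{"tx":0,"ty":0,"tz":-3,"roll":0,"jaw":0},{"tx":0,"ty":0,"tz":-3,"roll":0,"jaw":0},{"tx":0,"ty":0,"tz":-3,"roll":0,"jaw":0},{"tx":0,"ty":-1.5,"tz":0,"roll":0,"jaw":0},{"tx":0,"ty":-1.5,"tz":0,"roll":0,"jaw":0}]'
python3 -m jog '[{"tx":0,"ty":-2,"tz":-1,"roll":0,"jaw":0},{"tx":-1,"ty":-2,"tz":-1,"roll":0,"jaw":0},{"tx":-2,"ty":0,"tz":0,"roll":0,"jaw":0},{"tx":-2,"ty":0,"tz":0,"roll":0,"jaw":0},{"tx":0,"ty":0,"tz":0,"roll":0,"jaw":0},{"tx":0,"ty":0,"tz":0,"roll":0,"jaw":0},{"tx":0,"ty":0,"tz":0,"roll":0,"jaw":0}]'
python3 s10.py | grep -v '^   \['
python3 -c "
import cv2;import numpy as np
a=cv2.imread('pics/wrist10.png');b=cv2.imread('pics/side10.png')[140:340,240:440]
cv2.imwrite('pics/f.png',np.hstack([cv2.resize(a[100:400,200:500],(400,400)),cv2.resize(b,(400,400),interpolation=2)]))"
```

```text
time_s: 23.1
position: [0.541, 0.0058, 0.2875]
tcp_rot: [[-0.949, 0.316, 0.001], [0.316, 0.949, -0.001], [-0.001, -0.001, -1.0]]
force: [-1.0, 0.4, -0.2]
opening: 0.001
grasp_force: 0.0
time_s: 23.8
position: [0.5744, -0.0474, 0.3059]
tcp_rot: [[-0.948, 0.317, -0.003], [0.317, 0.948, 0.001], [0.004, -0.0, -1.0]]
force: [-0.6, 0.4, -0.1]
opening: 0.0
grasp_force: 0.0
[ 0.5744 -0.0474  0.3059] 23.8 0.00034868576937509244
wrist expected probe [192.3 260.9] tip of handle [156.4 245.9]
  lm [210.7 119.4] 0.9
  lm [189.2 262.2] 0.67
  tab 0.59 [ 0.5244 -0.0027  0.176 ] y 0.076 x -0.0292
side expected probe [241.6 336.2] tip of handle [215.6 317.7]
  lm [242. 334.] 0.86
  lm [326.3 351.2] 0.85
  lm [432.5 351.2] 0.64
  tab 0.96 [ 0.5192 -0.0055  0.176 ] y 0.0717 x -0.0332
top expected probe [239.8 343.9] tip of handle [255.2 339.7]
  lm [251.4 420.4] 0.74
  lm [231.2 317.9] 0.74
  lm [290.4 507. ] 0.59
  lm [240.1 343.2] 0.5
  tab 0.68 [0.5258 0.     0.176 ] y 0.0789 x -0.0287
```

View pics/f.png

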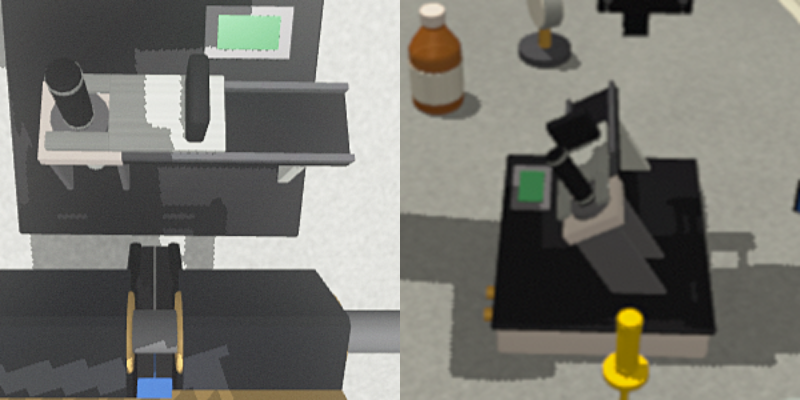

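The final view shows the probe seated in the vial, with its handle at (72,85) in the left crop. The fork is across the flange, the tab is at y≈75 mm, and the gripper is clear of everything.

```bash
python3 -c "
from rig import hand_in
print(hand_in())"
```

```text
the job is handed in; nothing more can be done
None
```

I handed the job in at about 24 s of the 56 s allowed: the probe is seated in the leaning vial, the fork is pushed to its end stop over the flange, the gripper is clear and the bystanders were not touched; the hand-in returned no verdict.

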